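# Check a tube carrier's height on the sprung-foot gauge

### The job

Slide the blue tube carrier between the guide rails of the height gauge until its end rests against the stop, keeping the gauge head up meanwhile. Then gently press the yellow pad down until the sprung foot sits on top of the carrier with its spring partly squeezed (about half is ideal, never all the way), and leave the head there, reading the height. Leave everything else on the bench where it is.

Things in the scene. Friction and masses are not known exactly. Their poses are not given: they have to be found in the camera images.
- gauge: Fixed height gauge. Origin: on the bench under the foot's axis; z up; x is the way the carrier slides in, along the bench. Two guide rails 18 mm high, inner faces at y = +-33 mm, run from x = -65 mm to the stop. Grey block behind the stop; steel column 24 mm thick, 260 mm high, at x = +105 mm. The white head on it reaches over the origin (36 mm wide, underside 180 mm high when up).
- stop (a point): Foot of the steel stop plate's face, at bench level on the channel's centre line (gauge x = +50 mm). Plate 100 mm wide, 42 mm high. The carrier's end rests against it when home.
- mouth (a point): Middle of the channel's open mouth, at bench level (gauge x = -110 mm). The rails flare from 66 mm apart (at x = -65 mm) to about 110 mm apart here (the tips are at x = -117 mm).
- head (a joint): Downward travel of the gauge head on its column, m: 0 fully up, 0.1 lowest. It stays wherever it is left; pushing it down takes about 4 N (plus the foot's spring).
- press_pad (a point): Centre of the top face of the yellow press pad, a disc 52 mm across and 10 mm thick on a post above the head, right over the foot. 270 mm above the bench when joint head is 0, lower by the joint's value.
- foot_tip (a point): Centre of the underside of the dark steel foot disc (36 mm across) hanging below the head on a stem. 135 mm above the bench when joints head and foot are 0; goes down with joint head, up with joint foot.
- foot (a joint): How far the sprung foot is pushed up into the head, m: 0 hanging free, 0.024 spring fully squeezed. The spring is soft (0.8 N at first, about 6 N when full). Carrier height = 0.135 - head + foot.
- carrier: The blue tube carrier: a solid plastic block 140 mm long (its x), 56 mm wide (y), 75 mm high, 0.4 kg, flat top with eight closed tube places (a flat, solid top), white label on both long sides, loose. Origin: centre of its underside. Either end may go in first. Against the stop its origin is 20 mm before the gauge's origin (gauge x = -20 mm).
- orange_carrier: A lower orange tube carrier, 140 x 56 x 55 mm, loose bystander. Origin: centre of underside.
- rack: Red tube rack with capped tubes, 200 x 90 x 92 mm, bystander. Origin: centre of underside.
- wash_bottle: White bottle with blue cap, 68 mm across, 170 mm high, bystander. Origin: centre of underside.
- jar: Amber jar with white lid, 60 mm across, 75 mm high, bystander. Origin: centre of underside.
- beaker: Glass beaker, 76 mm across, 95 mm high, bystander. Origin: centre of underside.
- tip_box: Clear box with green top, 124 x 89 x 63 mm, bystander. Origin: centre of underside.
There are look-alikes about, which are no part of the job. Of the things that look like the carrier, the middle-sized one is meant.

How it is judged (in metres and radians):
On the way, in this order (a step that is already met when the one before it is completed fails the run):
1. the blue carrier is home against the stop while the head is still up (foot clear of the carrier, spring slack) (x of carrier in the frame of gauge between -0.028 and -0.012 m and y of carrier in the frame of gauge between -0.012 and 0.012 m and angle between the x axis of carrier and the x axis of gauge, either way round below 0.12 rad and angle between carrier's own z axis and vertical below 0.06 rad and height (world z) of carrier below 0.005 m and value of joint head below 0.045 m and value of joint foot below 0.002 m), for 0.2 s.
2. the foot is lowered onto the carrier and its spring is partly squeezed (x of carrier in the frame of gauge between -0.028 and -0.012 m and y of carrier in the frame of gauge between -0.012 and 0.012 m and angle between the x axis of carrier and the x axis of gauge, either way round below 0.12 rad and angle between carrier's own z axis and vertical below 0.06 rad and height (world z) of carrier below 0.005 m and value of joint foot between 0.003 and 0.021 m), for 0.2 s.
At the end, for the whole second after the job is handed in: The blue carrier stands flat on the bench between the rails, its end within 8 mm of the stop and within 7 degrees of straight; the gauge foot rests on its top (within 3 mm) with its spring squeezed between 3 and 21 mm of its 24 mm; head and carrier are still (all of step 2 and z of foot_tip in the frame of carrier between 0.072 and 0.078 m and linear speed of carrier below 0.02 m/s and velocity of joint head between -0.01 and 0.01 m/s); the robot touches nothing.
It fails at once if the foot's spring is squeezed all the way (over 23 mm) (value of joint foot above 0.023 m).
It fails at once if another thing on the bench is moved by more than 30 mm (distance of any of orange_carrier, rack, wash_bottle, jar, beaker, tip_box from where it was at the start of the episode above 0.03 m).
It also fails if it takes over 58 s, if anything falls off the work surface, if the arm or the gripper's body presses on something with over 40 N, if the wrist force passes 120 N, or if a joint passes its speed limit or range.

### The arm

A 6-joint arm with a two-finger parallel gripper is mounted at the origin on the work surface. World frame = base frame: x ahead of the robot, y to its left, z up, the work surface at z = 0. Lengths are in mm, angles in degrees, forces in N, time in s.
With the tool pointing down it reaches from about 250 to 725 mm from the base axis. Payload 4 kg.
Tool frame: the origin (TCP) lies midway between the tips of the shut fingers; the grasp point (between the pads) lies 19 mm behind it (manip.grasp_offset is the distance from the TCP to the grasp point, in mm); z points along the fingers, y is the line along which they close (so a half turn about z gives the same grasp; the last joint's range is limited). The gripper opens to 85 mm and grips with 20 to 120 N. Pads are 22 mm wide; open, the fingers measure 114 mm over their backs; the gripper's body (76 mm by 85 mm) begins 54 mm behind the grasp point. The pads swing forward as they close: fully open they stand 13 mm farther back than shut.
Start: joints at [-70.588, 13.785, 0.286, 76.501, 0, 90], TCP at [166.176, -471.577, 231.306] pointing down, gripper open.
Joint ranges: [-155.79, 155.79], [-60.16, 107.12], [-62.33, 73.08], [-114, 123.19], [-81.49, 82.49], [-180, 180]. Speed limits (degrees/s): [159.86, 159.86, 180, 180, 180, 180].

### API

Orientations are given as [roll, pitch, yaw] about the fixed x, y, z axes, in that order (R = Rz(yaw) Ry(pitch) Rx(roll)).
In Python, from station import manip gives the robot as it stands. The module is installed in compiled form; this text tells all that it offers.
- The arm moves only by the tool arm_command, never from a script. Its argument "rows" is a list of rows, each a list of 3 entries, a list of its own where there are three numbers: the shift along the tool's x, y, z in cm, then the turn about the tool's z in rad, then the finger opening in cm, from 0 to 8.54. A call has 1 to 8 rows; each row shifts and turns the commanded pose from where the row before left it, along the tool's axes as they then stand; what a row does not reach is not made up. A row lasts 1/8 s, in which the tool goes at most 62.5 mm and 10.7 degrees, less where a joint would pass 70% of its speed; a pose out of reach is approached as far as the arm can. A call is refused whole if a number of a shift passes 6.25 or a number of a turn 0.188, either way. A call with a gripper value outside its range is refused whole. The fingers move at their own pace and stop on an object; the grip force is fixed at half the most. Time passes only in rows, so rows that do not move let the fingers close. It gives the time, the measured TCP pose, the force, the opening and the grip force at its end, in the units of the state.
- manip.state(): the state, without advancing time (a new reading comes with each control period).
- manip.read_camera(name): name is "scene" or "top"; returns (picture, depth): 400x640x3 uint8, blue, green, red; 400x640 float32, mm along the optical axis (not along the pixel's ray), 0 where there is no reading.
- manip.camera_model(name): a dict with "intrinsics" (3x3 intrinsics, pixels), "position" and "rotation" of the camera in the world. Camera axes: x right, y up, looking along -z (the intrinsics and any distortion apply to the point x, -y, -z); pixel columns grow to the right and rows downward; lengths in mm; the calibration is good to about 2 mm. A picture is of the moment at which its call begins. camera_model takes no time and is no camera call.
- manip.hand_in(): hands the job in; it is judged then, once.
The state is a dict: "t": time; "joint_pos": joint angles; "qd": joint speeds; "joint_efforts": joint torques, N m; "tool_pos": TCP position; "tool_rot": TCP orientation; "force": force on the tool from outside, world axes, zero at the start; "torque": the same for the moment, N m; "grip_width": finger opening in mm; "grip_force": force on a finger pad.
Only numpy, scipy, OpenCV 4.12 (cv2) and the standard library are available. Lean on these libraries where they do the work, as an engineer would, in place of code of your own. Each camera call takes 0.05 s, during which the arm holds its last target. There are 200 camera calls.

## Working session

There is one attempt and no reset: what is moved stays moved. The work goes in short steps, Python scripts to look and compute and a tool call to move; the robot and the scene stay as the last step left them, time stands still between calls to the robot, and variables do not carry over. Pictures are saved under pics/ and viewed, at most 10 in all, crops included, and the job is handed in when it is done.

Besides the shell and the picture viewer there is one more tool, called by a JSON object that holds its "op" and its "data", one argument or row to a line. arm_command: Moves the arm, as the interface text tells. Its arguments: {"type":"object","properties":{"rows":{"type":"array"}},"required":["rows"]}

```bash
mkdir -p pics; cat > h.py <<'E'
import numpy as np, cv2
from station import manip
def cam(n):
    im,d=manip.read_camera(n); m=manip.camera_model(n); return im,d,m
def pts(d,m):
    K=np.array(m["intrinsics"]);R=np.array(m["rotation"]);p=np.array(m["position"])
    v,u=np.mgrid[:d.shape[0],:d.shape[1]]
    c=np.dstack([(u-K[0,2])/K[0,0]*d,-(v-K[1,2])/K[1,1]*d,-d])
    return c@R.T+p
E
python3 - <<'E'
from h import *
for n in("scene","top"):
    im,d,m=cam(n); cv2.imwrite(f"pics/{n}0.png",im); np.savez(f"{n}0.npz",im=im,P=pts(d,m),d=d)
    print(n,m)
print(manip.state())
E
```

```text
Traceback (most recent call last):
  File "h.py", line 9, in pts
    return c@R.T+p
           ~~~~~^~
ValueError: operands could not be broadcast together with shapes (400,640) (3,)
```

View pics/scene0.png

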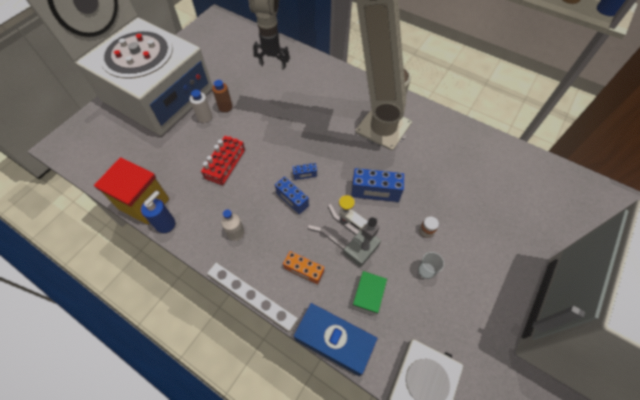

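The scene view shows three blue carriers: large at (377,184), medium at (292,195) and small at (305,171). The gauge is at about (350,235), with its yellow pad at (347,203) and rails reaching left to about (320,230).

The rotation comes as three numbers, which I take to be roll, pitch and yaw.

```bash
sed -i 's/R=np.array(m\["rotation"\])/R=Rot.from_euler("xyz",m["rotation"],degrees=True).as_matrix()/; 1a from scipy.spatial.transform import Rotation as Rot' h.py
python3 - <<'E'
from h import *
for n in("scene","top"):
    im,d,m=cam(n); cv2.imwrite(f"pics/{n}1.png",im); P=pts(d,m); np.savez(f"{n}0.npz",im=im,P=P,d=d)
    print(n,m, (d>0).mean())
    hsv=cv2.cvtColor(im,cv2.COLOR_BGR2HSV)
    for nm,lo,hi in(("blue",(105,120,50),(130,255,255)),("yellow",(20,120,120),(35,255,255)),("orange",(5,150,120),(18,255,255)),("green",(50,120,50),(80,255,255))):
        k,l,s,c=cv2.connectedComponentsWithStats(cv2.inRange(hsv,lo,hi))
        for i in range(1,k):
            if s[i,4]>60:
                q=P[(l==i)&(d>0)]
                if len(q): print(nm,c[i].round(),s[i,4],np.median(q,0).round(),np.percentile(q[:,2],95).round())
print(manip.state())
E
```

```text
scene {'intrinsics': array([[379.6337741 ,   0.        , 314.979438  ],
       [  0.        , 379.6337741 , 196.31946174],
       [  0.        ,   0.        ,   1.        ]]), 'position': array([1111.24300232,  366.09907486, 1345.84936425]), 'rotation': array([ 29.7126397 ,   0.28171864, 123.24622932])} 0.99603515625
blue [241.   3.] 63 [ -474. -1224.   -97.] -69.0
blue [289.  13.] 514 [-475. -858.  -30.] 51.0
blue [321.  15.] 446 [-730. -802. -162.] -58.0
blue [610.   6.] 265 [-582.  560.  467.] 493.0
blue [195.  93.] 78 [ 399. -722.  153.] 160.0
blue [304. 170.] 158 [ 416. -152.   52.] 57.0
blue [377. 183.] 746 [333. 136. 104.] 109.0
blue [293. 194.] 334 [ 545. -116.   74.] 79.0
blue [159. 217.] 543 [ 910. -451.  123.] 152.0
blue [102. 321.] 7382 [1313. -508. -213.] 81.0
blue [335. 339.] 2512 [913. 311.  90.] 94.0
blue [335. 336.] 103 [906. 299. 105.] 109.0
yellow [346. 202.] 178 [559. 118. 264.] 269.0
orange [304. 267.] 382 [758.  80.  55.] 59.0
green [370. 292.] 861 [714. 320.  63.] 67.0
top {'intrinsics': array([[402.9519456 ,   0.        , 321.84454005],
       [  0.        , 4
[... 709 characters left out ...]
. 319.  62.] 67.0
{'t': 0.15, 'joint_pos': array([-7.05886030e+01,  1.38239445e+01,  2.31158524e-01,  7.65009550e+01,
       -1.03958712e-03,  9.00011065e+01]), 'qd': array([-0.03411085, -0.2150179 ,  0.27308802, -0.04206129, -0.05671699,
        0.00595779]), 'joint_efforts': array([-4.11778319e-04, -3.72634614e+01,  2.52638769e+01,  1.23834159e-02,
       -2.97107670e-05,  8.39259968e-06]), 'tool_pos': array([ 166.01078564, -471.13061608,  230.60106689]), 'tool_rot': array([-1.79906259e+02,  1.04139600e-03,  1.94102922e+01]), 'force': array([ 0.26566525, -0.1770315 , -0.0762251 ]), 'torque': array([-0.04351933, -0.04403667, -0.04517766]), 'grip_force': 0.0, 'grip_width': 85.28676682340597}
```

View pics/top1.png

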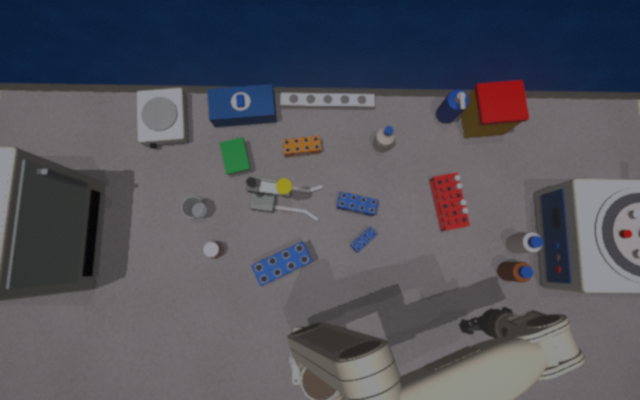

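Three look-alikes appear in the top view: large (282,263) with its top near 105 mm, medium (357,203) with its top near 75 mm, and small (363,239) with its top near 52 mm. The medium one fits, since the job calls for the middle size and a 75 mm height. I'll measure it and the gauge precisely and confirm with a crop.

```bash
python3 - <<'E'
from h import *
for n in("top","scene"):
    z=np.load(f"{n}0.npz");im,P,d=z["im"],z["P"],z["d"]
    hsv=cv2.cvtColor(im,cv2.COLOR_BGR2HSV)
    X,Y,Z=P[...,0],P[...,1],P[...,2]
    def rect(mask,nm):
        q=P[mask]; 
        if len(q)<5: print(nm,"few");return
        print(n,nm,len(q),[np.round(v,1) for v in cv2.minAreaRect(q[:,:2].astype(np.float32))],"z",np.median(q[:,2]).round(1),"mean",q.mean(0).round(1))
    near=(abs(X-540)<90)&(abs(Y+120)<90)
    rect(near&(Z>66)&(Z<90),"carrier top")
    rect((abs(X-410)<55)&(abs(Y+150)<60)&(Z>45)&(Z<62),"small top")
    rect((abs(X-325)<90)&(abs(Y-135)<110)&(Z>95)&(Z<120),"large top")
    g=(abs(X-560)<110)&(Y>-40)&(Y<300)
    rect(cv2.inRange(hsv,(20,120,120),(35,255,255)).astype(bool)&g&(Z>255)&(Z<285),"pad")
    rect(g&(Z>240)&(Z<285)&(Y>160),"column top")
    for x0 in range(470,640,170):pass
    r=g&(Z>12)&(Z<26)
    q=P[r]; 
    for y0 in range(-20,130,10):
        s=q[(q[:,1]>=y0)&(q[:,1]<y0+10)]
        if len(s): print(y0,np.sort(s[:,0]).round().astype(int)[:40].tolist())
    rect(g&(Z>35)&(Z<50),"stop z42")
im=np.load("top0.npz")["im"]; cv2.imwrite("pics/crop1.png",cv2.resize(im[130:290,220:420],None,fx=4,fy=3.75,interpolation=cv2.INTER_CUBIC))
E
```

```text
top carrier top 603 [array([ 535. , -126.1]), array([139.1,  56.7]), np.float64(77.9)] z 73.6 mean [ 534.4 -125.8   73.7]
top small top 291 [array([ 406.6, -150.3]), array([37.9, 97.3]), np.float64(44.9)] z 51.1 mean [ 406.4 -150.6   51.3]
top large top 1324 [array([319.1, 137.5]), array([ 78.4, 195.9]), np.float64(25.9)] z 104.0 mean [318.9 137.3 104. ]
top pad 188 [array([558. , 120.5]), array([46.3, 47.7]), np.float64(74.2)] z 263.0 mean [557.8 120.5 263.1]
top column top 77 [array([571. , 225.4]), array([28.2, 29.6]), np.float64(84.3)] z 259.3 mean [570.6 225.9 258.8]
-10 [601]
0 [598, 598, 601, 601, 602, 604, 605, 605, 609]
10 [477, 478, 481, 481, 485, 485, 488, 593, 594, 597, 598, 601, 601, 605]
20 [481, 482, 485, 485, 489, 489, 492, 590, 591, 593, 594, 597, 597, 598, 600, 601, 602]
30 [488, 488, 489, 492, 492, 496, 496, 499, 586, 586, 589, 590, 593, 593, 594, 598, 598]
40 [492, 492, 496, 496, 496, 499, 500, 500, 503, 503, 504, 507, 582, 585, 587, 590, 590, 593]
50 [499, 499, 503, 503, 507, 510, 511, 582, 582, 585, 586, 586, 589, 590, 590, 593, 593, 594]
60 [503, 507, 507, 507,
[... 1704 characters left out ...]
598]
50 [504, 508, 509, 511, 513, 514, 516, 517, 517, 586, 587, 590, 591, 592, 594, 596, 598, 599]
60 [508, 509, 512, 515, 517, 517, 518, 521, 587, 589, 591, 592, 594, 595, 595, 596, 599]
70 [512, 512, 516, 517, 519, 520, 522, 523, 590, 592, 593, 595, 596, 599, 600, 601]
80 [589, 591, 592, 594, 594, 597, 599, 600, 602]
90 [590, 592, 593, 595, 597, 598, 599, 600, 602]
100 [592, 593, 597, 599, 600, 600, 601, 603]
110 [516, 519, 521, 523, 524, 525, 527, 594, 594, 596, 597, 597, 599, 602, 604, 604]
120 [516, 519, 520, 521, 524, 524, 525, 528, 596, 599, 599, 601, 602, 604, 605, 606]
scene stop z42 294 [array([574. , 209.7]), array([ 85.5, 121.1]), np.float64(82.5)] z 47.8 mean [587.7 211.2  47. ]
```

View pics/crop1.png

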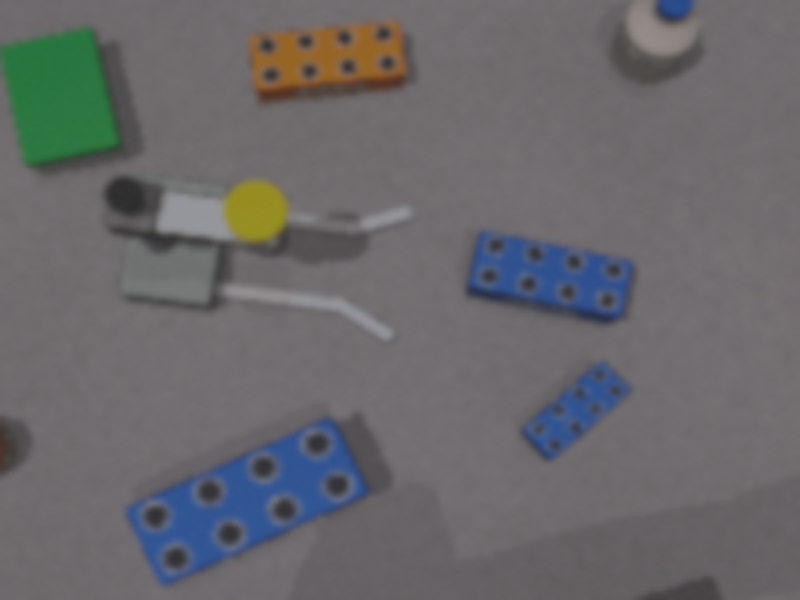

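The crop confirms it: the medium blue carrier (540,275 in the crop) measures 140 x 57 mm with its top near 75 mm. The others are 196 mm and 98 mm long. The rails open to the right, towards -y, facing it.

Averaged from both views:
- **Gauge origin:** about (560,120), with its x axis heading about 82.8°.
- **Carrier:** about (537,-128), heading 78°.

I'll grip it 55 mm behind centre, so the gripper stays clear of the foot.

{"op": "arm_command", "data": {
  "rows": [
    [[5.44, -1.91, 0], 0, 8.5],
    [[5.44, -1.91, 0], 0, 8.5],
    [[5.44, -1.91, 0], 0, 8.5],
    [[5.44, -1.91, 0], 0, 8.5],
    [[5.44, -1.91, 0], 0, 8.5],
    [[5.44, -1.91, 0], 0, 8.5],
    [[5.44, -1.91, 0], 0, 8.5],
    [[5.44, -1.91, 0], 0, 8.5]
  ]
}}

```text
t: 1.15
tool_pos: [527.0, -181.4, 231.0]
tool_rot: [-180.0, 0.0, 19.4]
force: [1.6, -1.4, 0.6]
grip_width: 84.9
grip_force: 0.0
```

{"op": "arm_command", "data": {
  "rows": [
    [[0, 0, 0], -0.17, 8.5],
    [[0, 0, 0], -0.17, 8.5],
    [[0, 0, 0], -0.17, 8.5],
    [[0, 0, 0], -0.17, 8.5],
    [[0, 0, 0], -0.17, 8.5],
    [[0, 0, 0], -0.17, 8.5],
    [[0, 0, 0], 0, 8.5],
    [[0, 0, 0], 0, 8.5]
  ]
}}

```text
t: 2.15
tool_pos: [525.7, -182.8, 231.1]
tool_rot: [-180.0, -0.0, 77.7]
force: [0.3, 0.6, 0.6]
grip_width: 84.9
grip_force: 0.0
```

{"op": "arm_command", "data": {
  "rows": [
    [[0, 0, 5], 0, 8.5],
    [[0, 0, 5], 0, 8.5],
    [[0, 0, 3], 0, 8.5],
    [[0, 0, 2], 0, 8.5],
    [[0, 0, 2], 0, 8.5],
    [[0, 0, 1.5], 0, 8.5],
    [[0, 0, 1.5], 0, 8.5],
    [[0, 0, 0], 0, 8.5]
  ]
}}

```text
t: 3.15
tool_pos: [524.9, -182.5, 30.1]
tool_rot: [-179.9, -0.0, 77.8]
force: [0.2, -1.0, -0.2]
grip_width: 85.1
grip_force: 0.0
```

{"op": "arm_command", "data": {
  "rows": [
    [[0, 0, 0], 0, 5.0],
    [[0, 0, 0], 0, 5.0],
    [[0, 0, 0], 0, 5.0],
    [[0, 0, 0], 0, 5.0],
    [[0, 0, 0], 0, 5.0],
    [[0, 0, 0], 0, 5.0],
    [[0, 0, 0], 0, 5.0]
  ]
}}

```text
t: 4.03
tool_pos: [526.7, -183.3, 32.4]
tool_rot: [179.9, 0.0, 77.8]
force: [-0.5, -0.3, 5.2]
grip_width: 55.4
grip_force: 65.1
```

```bash
cat > loc.py <<'E'
from h import *
def carrier(c):
    for n in("top","scene"):
        im,d,m=cam(n);P=pts(d,m);hsv=cv2.cvtColor(im,cv2.COLOR_BGR2HSV)
        near=(np.hypot(P[...,0]-c[0],P[...,1]-c[1])<95)&(P[...,2]>60)&(P[...,2]<90)&(cv2.inRange(hsv,(105,110,40),(130,255,255))>0)
        q=P[near]; print(n,len(q),[np.round(v,1) for v in cv2.minAreaRect(q[:,:2].astype(np.float32))],np.median(q[:,2]).round(1))
        yield im
E
python3 - <<'E'
from loc import *
a,b=carrier((537,-128))
cv2.imwrite("pics/g1.png",np.hstack([cv2.resize(x,None,fx=3,fy=3) for x in(a[130:290,260:390],b[120:280,260:390])]))
print(manip.state()["tool_pos"],manip.state()["grip_width"])
E
```

```text
top 264 [array([ 538.8, -109.7]), array([102.8,  54.7]), np.float64(80.0)] 73.7
scene 302 [array([ 543.9, -121.1]), array([122.6,  57.3]), np.float64(76.3)] 74.6
[ 526.71241111 -183.27695146   32.42190972] 55.66430972829723
```

View pics/g1.png

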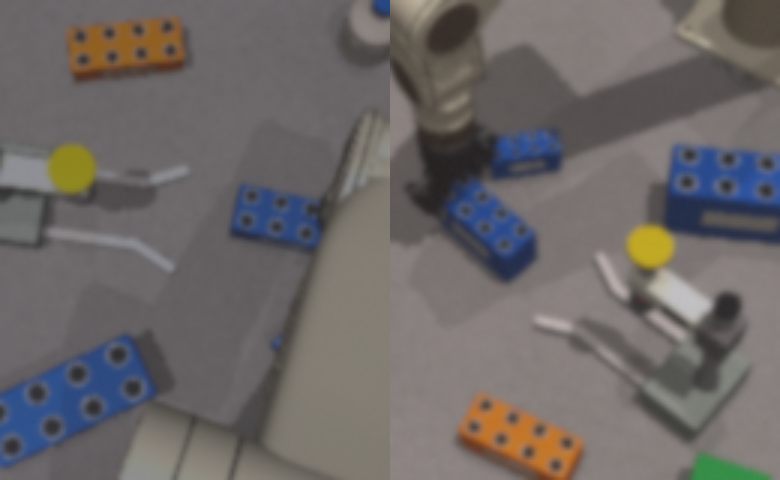

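The carrier is gripped (width 55.5), with the jaws about 56 mm behind its centre. Next I'll ease the downward load, straighten it by 5°, and slide about 160 mm into the channel.

{"op": "arm_command", "data": {
  "rows": [
    [[0, 0, -0.2], 0, 5.0],
    [[0, -0.25, 0], -0.044, 5.0],
    [[0, -0.25, 0], -0.044, 5.0],
    [[1, 0, 0], 0, 5.0],
    [[2, 0, 0], 0, 5.0],
    [[2, 0, 0], 0, 5.0],
    [[1, 0, 0], 0, 5.0],
    [[0, 0, 0], 0, 5.0]
  ]
}}

```text
t: 5.12
tool_pos: [528.3, -120.9, 33.1]
tool_rot: [-180.0, 0.0, 83.0]
force: [-0.1, -0.0, -5.0]
grip_width: 55.3
grip_force: 64.3
```

{"op": "arm_command", "data": {
  "rows": [
    [[1, 0, 0], 0, 5.0],
    [[1.5, 0, 0], 0, 5.0],
    [[1.5, 0, 0], 0, 5.0],
    [[1.5, 0, 0], 0, 5.0],
    [[1.5, 0, 0], 0, 5.0],
    [[1, 0, 0], 0, 5.0],
    [[0, 0, 0], 0, 5.0],
    [[0, 0, 0], 0, 5.0]
  ]
}}

```text
t: 6.12
tool_pos: [538.2, -43.2, 33.3]
tool_rot: [-180.0, 0.0, 82.9]
force: [-0.1, -0.4, -6.4]
grip_width: 55.4
grip_force: 64.3
```

```bash
python3 - <<'E'
from loc import *
a,b=carrier((545,-5))
cv2.imwrite("pics/g2.png",np.hstack([cv2.resize(x,None,fx=3,fy=3) for x in(a[130:290,240:370],b[150:310,270:400])]))
E
```

```text
top 192 [array([546.2,  43.9]), array([74.7, 53.9]), np.float64(84.9)] 74.0
scene 319 [array([548.8,  20.7]), array([119.6,  55.1]), np.float64(83.0)] 75.6
```

View pics/g2.png

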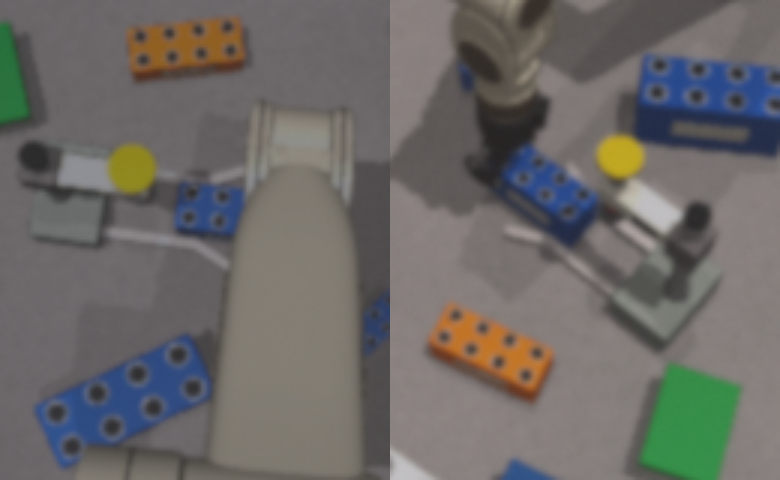

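The carrier is in the channel mouth, straight and centred between the rails. The wrist is wide, so I'll check how far it protrudes towards the pad and head by height before going on.

```bash
python3 - <<'E'
from h import *
a=np.array([.125,.992]);l=np.array([-.992,.125]);T=np.array([538.2,-43.2]);O=np.array([559.8,120.4])
for n in("top","scene"):
    im,d,m=cam(n);P=pts(d,m)
    A=(P[...,:2]-T)@a;L=(P[...,:2]-T)@l;G=(P[...,:2]-O)@a;GL=(P[...,:2]-O)@l
    for z in range(90,480,30):
        s=(P[...,2]>=z)&(P[...,2]<z+30)
        q=s&(abs(L)<60)&(abs(A)<90); g=s&(abs(GL)<35)&(G>-45)&(G<150)
        print(n,z,"wrist A",np.percentile(A[q],[1,99]).round() if q.sum()>5 else None,"head Gmin",np.percentile(G[g],2).round() if g.sum()>5 else None)
E
```

```text
top 90 wrist A None head Gmin None
top 120 wrist A None head Gmin -15.0
top 150 wrist A None head Gmin 33.0
top 180 wrist A None head Gmin -11.0
top 210 wrist A None head Gmin 78.0
top 240 wrist A None head Gmin -21.0
top 270 wrist A None head Gmin None
top 300 wrist A None head Gmin None
top 330 wrist A None head Gmin None
top 360 wrist A None head Gmin None
top 390 wrist A None head Gmin None
top 420 wrist A None head Gmin None
top 450 wrist A [-43.  48.] head Gmin None
scene 90 wrist A [-8. 16.] head Gmin 92.0
scene 120 wrist A [-11.  18.] head Gmin -16.0
scene 150 wrist A [-21.  36.] head Gmin 2.0
scene 180 wrist A [-24.  37.] head Gmin -12.0
scene 210 wrist A [-24.  34.] head Gmin 2.0
scene 240 wrist A [-28.  35.] head Gmin -23.0
scene 270 wrist A [-17.  36.] head Gmin None
scene 300 wrist A [-32.  41.] head Gmin None
scene 330 wrist A [-38.  43.] head Gmin None
scene 360 wrist A [-36.  41.] head Gmin None
scene 390 wrist A [-31.  46.] head Gmin None
scene 420 wrist A [-41.  47.] head Gmin None
scene 450 wrist A [-42.  46.] head Gmin None
```

Below z = 270 the gripper reaches only 37 mm forward, which leaves about 13 mm to the pad at home. I'll carry on slowly.

{"op": "arm_command", "data": {
  "rows": [
    [[1, 0.05, 0.1], 0, 5.0],
    [[1.5, 0.05, 0], 0, 5.0],
    [[1.5, 0, 0], 0, 5.0],
    [[1.5, 0, 0], 0, 5.0],
    [[1, 0, 0], 0, 5.0],
    [[0.5, 0, 0], 0, 5.0],
    [[0.5, 0, 0], 0, 5.0],
    [[0, 0, 0], 0, 5.0]
  ]
}}

```text
t: 7.32
tool_pos: [548.7, 32.1, 32.4]
tool_rot: [180.0, -0.1, 82.9]
force: [0.5, 0.4, -2.5]
grip_width: 55.6
grip_force: 64.7
```

{"op": "arm_command", "data": {
  "rows": [
    [[0.3, 0, 0], 0, 5.0],
    [[0.3, 0, 0], 0, 5.0],
    [[0.3, 0, 0], 0, 5.0],
    [[0.2, 0, 0], 0, 5.0],
    [[0, 0, 0], 0, 5.0]
  ]
}}

```text
t: 7.95
tool_pos: [550.1, 42.5, 32.4]
tool_rot: [180.0, -0.0, 82.9]
force: [0.6, -1.4, -1.3]
grip_width: 55.8
grip_force: 64.7
```

{"op": "arm_command", "data": {
  "rows": [
    [[0.2, 0, 0], 0, 5.0],
    [[0.2, 0, 0], 0, 5.0],
    [[0, 0, 0], 0, 5.0]
  ]
}}

```text
t: 8.32
tool_pos: [550.3, 45.1, 32.4]
tool_rot: [180.0, 0.1, 82.8]
force: [-0.8, -6.2, 0.8]
grip_width: 55.4
grip_force: 65.1
```

{"op": "arm_command", "data": {
  "rows": [
    [[0.2, 0, 0], 0, 5.0],
    [[0.2, 0, 0], 0, 5.0],
    [[0, 0, 0], 0, 5.0]
  ]
}}

```text
t: 8.7
tool_pos: [549.8, 45.3, 32.8]
tool_rot: [-180.0, 0.5, 82.6]
force: [-3.7, -17.9, 6.3]
grip_width: 55.7
grip_force: 65.5
```

It is against the stop: 18 N and no further travel. I'll relax the push, release, rise and back off.

{"op": "arm_command", "data": {
  "rows": [
    [[-0.45, 0, 0], 0, 5.0],
    [[0, 0, 0], 0, 5.0],
    [[0, 0, 0], 0, 7.5],
    [[0, 0, 0], 0, 8.5],
    [[0, 0, 0], 0, 8.5],
    [[0, 0, 0], 0, 8.5]
  ]
}}

```text
t: 9.45
tool_pos: [550.4, 46.1, 32.3]
tool_rot: [180.0, -0.0, 82.9]
force: [-0.3, 0.4, 0.2]
grip_width: 84.8
grip_force: 0.0
```

{"op": "arm_command", "data": {
  "rows": [
    [[0, 0, -2], 0, 8.5],
    [[0, 0, -4], 0, 8.5],
    [[-2, 0, -4], 0, 8.5],
    [[-5, 0, -3], 0, 8.5],
    [[-6, 0, 0], 0, 8.5],
    [[-6, 0, 0], 0, 8.5],
    [[-3, 0, 0], 0, 8.5],
    [[0, 0, 0], 0, 8.5]
  ]
}}

```text
t: 10.45
tool_pos: [522.7, -174.7, 162.3]
tool_rot: [180.0, -0.0, 82.7]
force: [0.9, 0.5, 0.3]
grip_width: 84.8
grip_force: 0.0
```

```bash
python3 - <<'E'
from loc import *
a,b=carrier((557,100))
cv2.imwrite("pics/g3.png",np.hstack([cv2.resize(x,None,fx=3,fy=3) for x in(a[130:290,240:370],b[150:310,270:400])]))
for n in("top","scene"):
    im,d,m=cam(n);P=pts(d,m);hsv=cv2.cvtColor(im,cv2.COLOR_BGR2HSV)
    q=P[(cv2.inRange(hsv,(20,120,100),(35,255,255))>0)&(abs(P[...,0]-560)<60)&(abs(P[...,1]-120)<60)&(P[...,2]>200)]
    print(n,"pad",q.mean(0).round(1),np.median(q[:,2]))
E
```

```text
top 285 [array([553.6, 100.6]), array([136.3,  54.9]), np.float64(83.0)] 73.5
scene 305 [array([558.2,  99.8]), array([138.5,  58.6]), np.float64(83.9)] 74.5
top pad [557.6 120.6 262.9] 262.7876811567371
scene pad [560.5 119.6 264.3] 264.28668650162695
```

View pics/g3.png

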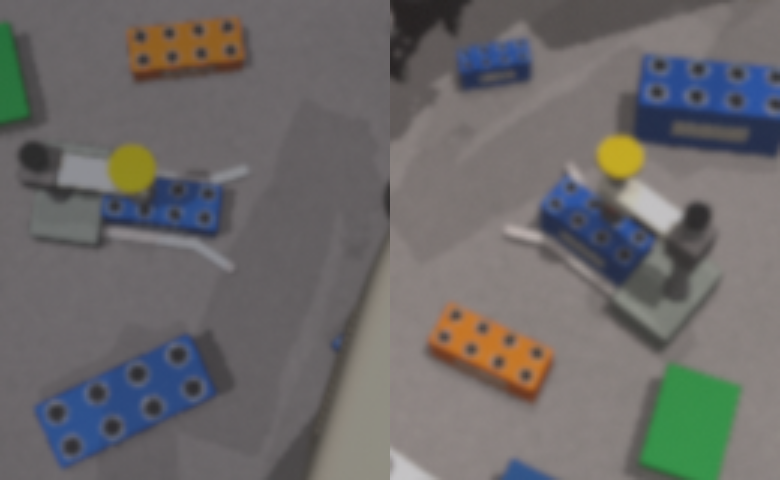

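The carrier is home and straight (fitted centre about (556,100), heading about 83.4°), and the head is still up. Next I'll close the fingers, rise to z = 292 and go over the pad.

{"op": "arm_command", "data": {
  "rows": [
    [[0, 0, -3.5], 0, 0],
    [[0, 0, -5], 0, 0],
    [[0, 0, -4.5], 0, 0],
    [[4, 0, 0], 0, 0],
    [[5, 0, 0], 0, 0],
    [[5, 0, 0], 0, 0],
    [[5, 0, 0], 0, 0],
    [[0, 0, 0], 0, 0]
  ]
}}

```text
t: 11.65
tool_pos: [546.5, 20.8, 292.2]
tool_rot: [-180.0, -0.0, 83.4]
force: [-0.3, -0.6, 0.2]
grip_width: -0.2
grip_force: 0.0
```

{"op": "arm_command", "data": {
  "rows": [
    [[3, 0, 0], 0, 0],
    [[4, 0, 0], 0, 0],
    [[2.5, 0, 0], 0, 0],
    [[1.2, 0, 0], 0, 0],
    [[0, 0, 0], 0, 0],
    [[0, 0, 0], 0, 0]
  ]
}}

```text
t: 12.4
tool_pos: [559.8, 121.2, 292.4]
tool_rot: [-180.0, 0.0, 82.8]
force: [1.2, -0.7, 0.2]
grip_width: -0.1
grip_force: 0.0
```

{"op": "arm_command", "data": {
  "rows": [
    [[0, 0, 0.8], 0, 0],
    [[0, 0, 0.8], 0, 0],
    [[0, 0, 0.4], 0, 0],
    [[0, 0, 0.4], 0, 0],
    [[0, 0, 0.4], 0, 0],
    [[0, 0, 0.4], 0, 0],
    [[0, 0, 0.3], 0, 0],
    [[0, 0, 0], 0, 0]
  ]
}}

```text
t: 13.4
tool_pos: [559.9, 122.1, 257.2]
tool_rot: [180.0, 0.0, 82.9]
force: [-0.5, -0.2, 1.4]
grip_width: 0.2
grip_force: 0.7
```

{"op": "arm_command", "data": {
  "rows": [
    [[0, 0, 0.5], 0, 0],
    [[0, 0, 0.5], 0, 0],
    [[0, 0, 0.5], 0, 0],
    [[0, 0, 0.5], 0, 0],
    [[0, 0, 0.5], 0, 0],
    [[0, 0, 0.5], 0, 0],
    [[0, 0, 0.3], 0, 0],
    [[0, 0, 0], 0, 0]
  ]
}}

```text
t: 14.4
tool_pos: [559.6, 122.2, 223.6]
tool_rot: [-179.9, 0.0, 82.9]
force: [-0.0, 0.3, 0.3]
grip_width: 0.0
grip_force: 0.0
```

```bash
cat > pad.py <<'E'
from h import *
for n in("top","scene"):
    im,d,m=cam(n);P=pts(d,m);hsv=cv2.cvtColor(im,cv2.COLOR_BGR2HSV)
    q=P[(cv2.inRange(hsv,(20,110,80),(35,255,255))>0)&(abs(P[...,0]-560)<60)&(abs(P[...,1]-120)<60)&(P[...,2]>150)]
    if len(q): print(n,"pad",len(q),q.mean(0).round(1),np.percentile(q[:,2],[50,90]).round(1))
    cv2.imwrite(f"pics/pad_{n}.png",cv2.resize(im[150:290,260:420],None,fx=4,fy=4))
E
python3 pad.py
```

```text
scene pad 76 [566.1 130.7 223.7] [223.4 226.6]
```

The pad follows the fingertips: 223.6 mm means head at 46 mm. Contact should come at a TCP z of 210, and I'm aiming for 198, in slower steps.

{"op": "arm_command", "data": {
  "rows": [
    [[0, 0, 0.3], 0, 0],
    [[0, 0, 0.3], 0, 0],
    [[0, 0, 0.3], 0, 0],
    [[0, 0, 0.3], 0, 0],
    [[0, 0, 0.3], 0, 0],
    [[0, 0, 0.2], 0, 0],
    [[0, 0, 0.2], 0, 0],
    [[0, 0, 0], 0, 0]
  ]
}}

```text
t: 15.5
tool_pos: [559.7, 122.2, 205.2]
tool_rot: [-180.0, -0.0, 82.9]
force: [-1.9, 0.7, 3.4]
grip_width: 0.0
grip_force: 1.9
```

{"op": "arm_command", "data": {
  "rows": [
    [[0, 0, 0.2], 0, 0],
    [[0, 0, 0.2], 0, 0],
    [[0, 0, 0.2], 0, 0],
    [[0, 0, 0.1], 0, 0],
    [[0, 0, 0], 0, 0],
    [[0, 0, 0], 0, 0]
  ]
}}

```text
t: 16.25
tool_pos: [559.7, 122.2, 198.6]
tool_rot: [-180.0, -0.0, 82.9]
force: [-3.0, -0.1, 5.7]
grip_width: -0.1
grip_force: 2.8
```

Spring squeeze is about 11.5 mm. I'll lift off gently and check.

{"op": "arm_command", "data": {
  "rows": [
    [[0, 0, -0.2], 0, 0],
    [[0, 0, -0.5], 0, 0],
    [[0, 0, -2], 0, 0],
    [[0, 0, -4], 0, 0],
    [[0, 0, -4], 0, 0],
    [[-5, 0, 0], 0, 0],
    [[-5, 0, 0], 0, 0],
    [[-5, 0, 0], 0, 0]
  ]
}}

```text
t: 17.25
tool_pos: [541.3, -28.1, 305.4]
tool_rot: [180.0, 0.0, 82.9]
force: [-0.2, 1.3, -0.0]
grip_width: 0.0
grip_force: 0.0
```

{"op": "arm_command", "data": {
  "rows": [
    [[-5, 0, 0], 0, 0],
    [[-4, 0, 0], 0, 0],
    [[0, 0, 0], 0, 0],
    [[0, 0, 0], 0, 0]
  ]
}}

```text
t: 17.75
tool_pos: [530.3, -115.9, 305.2]
tool_rot: [-180.0, -0.0, 82.9]
force: [-0.7, 0.3, 0.9]
grip_width: -0.0
grip_force: 0.0
```

```bash
python3 pad.py; python3 -c "
from loc import *
list(carrier((557,100)))
print(manip.state()['force'],manip.state()['t'])"
```

```text
top pad 179 [557.1 120.8 197.6] [197.8 200.9]
scene pad 159 [560.4 119.5 198.4] [198.5 201.6]
top 255 [array([553.5, 100.8]), array([136.3,  54.8]), np.float64(83.3)] 73.5
scene 209 [array([559.8, 101. ]), array([134.1,  57.9]), np.float64(82.3)] 74.3
[-0.32360186 -0.34421309 -0.32173081] 17.95
```

View pics/pad_scene.png

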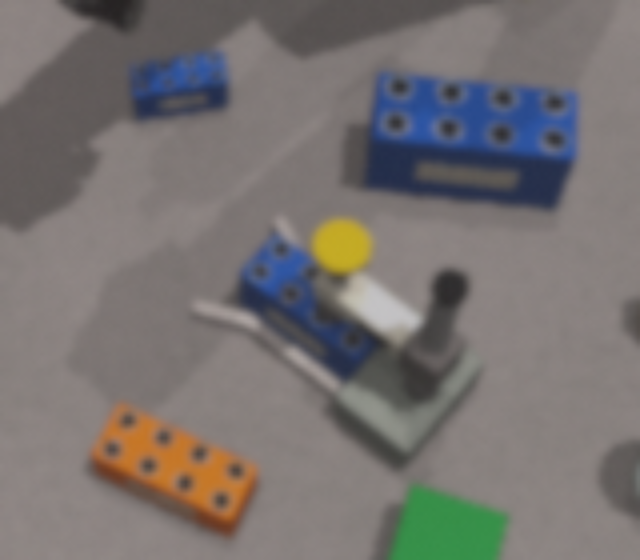

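The head stayed down on the carrier, with its pad (340,245) low and the robot clear. The carrier is still home. The camera puts head travel at about 66 mm from the change in pad height and the fingertips put it at about 71 mm. That is a squeeze of 6–11 mm, inside the 3–21 mm limits either way.

```bash
python3 -c "
from station import manip
print(manip.hand_in())"
```

```text
the job is handed in; nothing more can be done
None
```

I slid the middle-sized blue carrier home against the stop, pressed the gauge foot onto it with its spring squeezed about 6–11 mm, and handed the job in at about 18 s with the robot clear; no verdict came back.

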